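# Bridge the test port with a waveguide and weigh it down

### The arm

A 6-joint arm with a two-finger parallel gripper is mounted at the origin on the work surface. World frame = base frame: x ahead of the robot, y to its left, z up, the work surface at z = 0. Lengths are in mm, angles in rad, forces in N, time in s.
With the tool pointing down it reaches from about 275 to 1000 mm from the base axis. Payload 8.4 kg.
Tool frame: the origin (TCP) lies between the finger pads; the fingertips stand 25 mm ahead of it and the grasp point (between the pads) lies 6 mm ahead of it; z points along the fingers, y is the line along which they close (so a half turn about z gives the same grasp; the last joint's range is limited). The gripper opens to 85 mm and grips with 20 to 120 N. Pads are 22 mm wide; open, the fingers measure 114 mm over their backs; the gripper's body (76 mm by 85 mm) begins 54 mm behind the grasp point. The pads swing forward as they close: fully open they stand 13 mm farther back than shut.
Start: joints at [1.284, 0.353, 1.633, -0, 1.155, -0.002], TCP at [175.602, 599.827, 256.281] pointing down, gripper open.
Joint ranges: [-2.63, 2.63], [-0.92, 2.1], [0.06, 2.66], [-1.3, 4.44], [0, 2.69], [-3.02, 3.02]. Speed limits (rad/s): [2.22, 2.22, 2.79, 3.14, 3.14, 3.14].

### API

Orientations are given as [roll, pitch, yaw] about the fixed x, y, z axes, in that order (R = Rz(yaw) Ry(pitch) Rx(roll)).
In Python, from rig import r, eyes, workorder gives the robot as it stands. The module is installed in compiled form; this text tells all that it offers.
- The arm moves only by the tool step_arm, never from a script. Its argument "moves" is a list of rows, each an object of numbers: "tx", "ty", "tz": the shift along the tool's x, y, z scaled (see below); "ax", "ay", "az": the turn, a rotation vector about the tool's x, y, z scaled (see below). In form: [{"tx": .., "ty": .., "tz": .., "ax": .., "ay": .., "az": ..}, ...]. A call has 1 to 5 rows; each row shifts and turns the commanded pose from where the row before left it, along the tool's axes as they then stand; what a row does not reach is not made up. The controller multiplies each number of a shift by 25 mm and each number of a turn by 90 degrees. A row lasts 1/8 s, in which the tool goes at most 62.5 mm and 10.7 degrees, less where a joint would pass 70% of its speed; a pose out of reach is approached as far as the arm can. A call with a number of a shift or a turn outside -1 to 1 is refused whole. A call with a gripper value outside its range is refused whole. "gripper" is the opening, from 0 (shut) to 1 (fully open), set as the call begins (left out, the last holds). The fingers move at their own pace and stop on an object; "newtons" is the grip in N (left out, the last holds). Time passes only in rows, so rows that do not move let the fingers close. It gives the time, the measured TCP pose, the force, the opening and the grip force at its end, in the units of the state.
- r.sense(): the state, without advancing time (a new reading comes with each control period).
- eyes.grab_frame(name): name is "side" or "top"; returns (picture, depth): 400x640x3 uint8, red, green, blue; 400x640 float32, mm along the optical axis (not along the pixel's ray), 0 where there is no reading.
- eyes.camera_info(name): a dict with "intrinsics" (3x3 intrinsics, pixels), "k1" (the pictures are not rectified: a ray, as slopes to the right and down, at radius r is drawn at 1 + k1 r^2 times it, then the intrinsics apply), "cam_to_world" (4x4, takes a point from camera to world coordinates). Camera axes: x right, y up, looking along -z (the intrinsics and any distortion apply to the point x, -y, -z); pixel columns grow to the right and rows downward; lengths in mm; the calibration is good to about 2 mm. A picture is of the moment at which its call begins. camera_info takes no time and is no camera call.
- workorder.sign_off(): hands the job in; it is judged then, once.
The state is a dict: "clock": time; "qpos": joint angles; "qvel": joint speeds; "joint_efforts": joint torques, N m; "eef_pos": TCP position; "tcp_rot": TCP orientation; "contact_force": force on the tool from outside, world axes, zero at the start; "wrist_torque": the same for the moment, N m; "opening": opening from 0.0 (shut) to 1.0 (fully open); "grasp_force": force on a finger pad.
Only numpy, scipy, OpenCV 4.12 (cv2) and the standard library are available. Lean on these libraries where they do the work, as an engineer would, in place of code of your own. Each camera call takes 0.05 s, during which the arm holds its last target. There are 200 camera calls.

### The job

Gently lay the longer of the two brass waveguides level across the narrow tops of the stand's two posts, straight in line with the test head's port and with its end flange about a centimetre short of the port's flange. Once it lies there by itself, hang the steel U-shaped saddle weight over the waveguide, legs down on either side, midway between the posts and resting squarely on top. Drop neither, and leave the short waveguide, the wrench and the jar where they are.

Things in the scene. Friction and masses are not known exactly. Their poses are not given: they have to be found in the camera images.
- waveguide: The longer brass waveguide, 180 mm, 0.22 kg: tube 20 mm wide (its y) and 12 mm high (z), with a square flange 34 x 34 mm, 5 mm thick, at either end. Origin at its middle, on the tube's axis; x runs along the tube. It starts lying on its flanges, tube level, origin 17 mm above the table. Either end may face the port.
- short_waveguide: The shorter brass waveguide, same section and flanges but only 100 mm long; origin at its middle, x along the tube. Not needed; leave it alone.
- saddle: Steel upside-down U, 0.33 kg: roof 40 mm long (its x), 42 wide (y), 10 thick; two legs 6 mm thick reach 30 mm below the roof, leaving a slot 30 mm wide, open along x. On the roof a grip fin 30 long (x), 16 thick (y), 22 high. Origin: middle of the roof's underside, which seats on the tube; fin top 32 mm above it, leg ends 30 mm below. It starts standing on its legs.
- stand: Fixed black plate (100 x 420, 10 mm thick) with two metal posts and the head. Origin on the table midway between the posts; x runs along them, away from the robot, to the head. Posts at x = -50 and 50 mm end in flat blades 8 mm thick (x), 36 wide (y), no lips, tops 100 mm above the table. Head: x = 125 to 295, 120 wide, up to 141 high. A tube laid on the posts has its axis 106 mm up.
- port (a point): Middle of the outer face of the head's port flange (brass, 34 x 34 mm), 100 mm along the stand's x from its origin and 106 mm above the table, facing back along the stand's -x. The long waveguide centred over the stand's origin leaves a 10 mm gap to it.
- wrench: Small steel wrench, 150 mm long, lying on the table; leave it alone.
- bottle: Amber glass jar, 52 mm across, 110 mm high; origin at the centre of its underside; leave it alone.
There are look-alikes about, which are no part of the job. Leave any black or turquoise look-alike of the waveguide alone. There is more than one size of the saddle; the job needs the middle-sized.

How it is judged:
By the outcome, as a careful person would: the job done as asked, in the order asked, and still so for the second after the job is handed in, with the robot touching nothing.
It also fails if it takes over 61 s, if anything falls off the work surface, if the arm or the gripper's body presses on something with over 40 N, if the wrist force passes 120 N, or if a joint passes its speed limit or range.

## Working session

There is one attempt and no reset: what is moved stays moved. The work goes in short steps, Python scripts to look and compute and a tool call to move; the robot and the scene stay as the last step left them, time stands still between calls to the robot, and variables do not carry over. Pictures are saved under pics/ and viewed, at most 10 in all, crops included, and the job is handed in when it is done.

Besides the shell and the picture viewer there is one more tool, called as name([rows], argument=value, ...), one row to a line, values as JSON. step_arm: Moves the arm, as the interface text tells. Its arguments: {"type":"object","properties":{"moves":{"type":"array","items":{"type":"object","properties":{"tx":{"type":"number"},"ty":{"type":"number"},"tz":{"type":"number"},"ax":{"type":"number"},"ay":{"type":"number"},"az":{"type":"number"}}}},"gripper":{"type":"number"},"newtons":{"type":"number"}},"required":["moves"]}

```bash
mkdir -p pics
cat > h.py <<'E'
import numpy as np,cv2
from rig import r,eyes,workorder
def grab(n):
    p,d=eyes.grab_frame(n); i=eyes.camera_info(n)
    np.savez(f'{n}.npz',p=p,d=d,K=i["intrinsics"],k1=i["k1"],T=i["cam_to_world"]); return load(n)
def load(n): return np.load(f'{n}.npz')
def ray(f,uv):
    K=np.array(f['K']);k=float(f['k1'])
    q=cv2.undistortPoints(np.array(uv,float).reshape(-1,1,2),K,np.array([k,0,0,0,0.])).reshape(-1,2)
    T=f['T'];d=np.c_[q[:,0],-q[:,1],-np.ones(len(q))]
    return T[:3,3],d@T[:3,:3].T
def onz(f,uv,z):
    o,d=ray(f,uv); return o+d*((z-o[2])/d[:,2])[:,None]
def cloud(f):
    h,w=f['d'].shape; u,v=np.meshgrid(np.arange(w),np.arange(h))
    o,d=ray(f,np.c_[u.ravel(),v.ravel()]); P=o+d*f['d'].ravel()[:,None]
    P[f['d'].ravel()==0]=np.nan; return P.reshape(h,w,3)
def save(n,img): cv2.imwrite(f'pics/{n}.png',img[...,::-1])
E
python3 - <<'E'
from h import *
for n in('top','side'):
    f=grab(n); save(n+'0',f['p']); print(n,f['T'].round(2).tolist(),f['K'].tolist(),f['k1'])
print(r.sense())
E
```

```text
top [[0.01, 1.0, -0.09, 429.87], [-1.0, 0.01, 0.02, 103.11], [0.02, 0.09, 1.0, 1207.07], [0.0, 0.0, 0.0, 1.0]] [[404.2413685540405, 0.0, 323.03237766891965], [0.0, 404.2413685540405, 198.0926091733541], [0.0, 0.0, 1.0]] -0.024724496073028065
side [[-1.0, 0.03, -0.04, 484.46], [-0.05, -0.57, 0.82, 828.04], [-0.0, 0.82, 0.57, 572.05], [0.0, 0.0, 0.0, 1.0]] [[376.1142475073669, 0.0, 317.1201412337344], [0.0, 376.1142475073669, 202.09760458860404], [0.0, 0.0, 1.0]] -0.010820382167937506
{'clock': 0.1, 'qpos': array([ 1.28362148e+00,  3.53588789e-01,  1.63406056e+00, -1.09392804e-06,
        1.15519465e+00, -2.41966465e-03]), 'qvel': array([ 3.40708586e-04, -1.03950940e-03, -3.53639529e-03, -2.24520533e-04,
       -5.90944337e-05,  8.84685717e-04]), 'joint_efforts': array([ 1.02550664e-03, -6.06359410e+01, -3.42817497e+01,  1.02552156e-04,
        4.02367717e-03, -5.45880960e-05]), 'eef_pos': array([175.4766601 , 599.44875333, 255.63020847]), 'tcp_rot': array([-3.14034131e+00, -2.02757955e-06,  2.85683791e+00]), 'contact_force': array([-0.42611221, -0.77182787, -0.03870015]), 'wrist_torque': array([ 0.00416523, -0.0235111 , -0.03519698]), 'grasp_force': 0.0, 'opening': 1.0038906645023298}
```

View pics/top0.png

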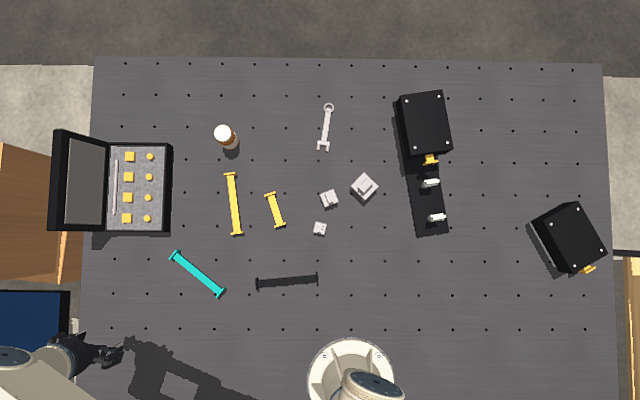

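View pics/side0.png

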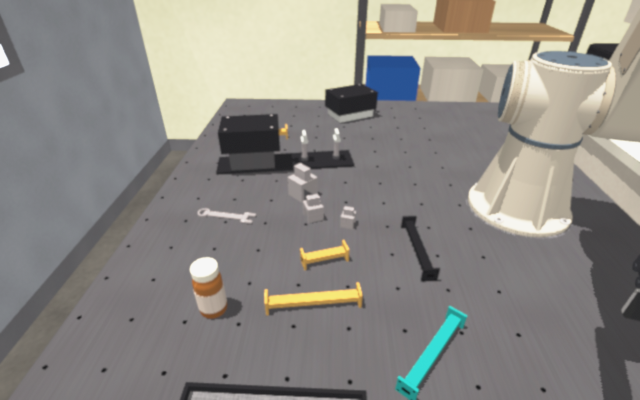

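The top view shows these candidates:
- **Waveguides:** long brass at (233,203), short brass at (275,210), black at (287,281) and turquoise at (197,274).
- **Saddles:** large at (364,187), middle at (328,198) and small at (319,228).
- **Stand:** posts at (432,183) and (437,217), with the port at (430,159). The head at (568,238) has no posts, so it is a decoy.

I choose the brass waveguide at (233,203) and the saddle at (328,198). Next I'll measure both and check them in a crop.

Run:
```python
from h import *
f=load('top'); C=cloud(f); p=f['p']
save('crop0',cv2.resize(p[140:245,215:455],None,fx=3.3,fy=3.3,interpolation=cv2.INTER_CUBIC))
hsv=cv2.cvtColor(p,cv2.COLOR_RGB2HSV)
def comps(m,tag,lo=15):
    n,L,S,c=cv2.connectedComponentsWithStats(m.astype(np.uint8))
    for i in range(1,n):
        if S[i,4]<lo: continue
        P=C[L==i]; v,u=np.where(L==i)
        rc=cv2.minAreaRect(np.c_[u,v].astype(np.float32))
        print(tag,c[i].round(1),S[i,4],'rect',np.round(rc[0],1),np.round(rc[1],1),round(rc[2],1),'xyz',np.nanmedian(P,0).round(1),'zpct',np.nanpercentile(P[:,2],[5,50,95]).round(0))
brass=(hsv[...,0]>18)&(hsv[...,0]<32)&(hsv[...,1]>120)&(hsv[...,2]>90)
brass[:,:180]=0
comps(brass,'brass')
# height mask
m=(C[...,2]>8)&(C[...,2]<90); m[:150]=0;m[245:]=0;m[:,:215]=0;m[:,395:]=0
comps(m,'obj')
m=(C[...,2]>85)&(C[...,2]<110); m[:165]=0;m[240:]=0;m[:,:400]=0;m[:,460:]=0
comps(m,'post',5)
m=(hsv[...,2]>150)&(hsv[...,1]<60); m[:170]=0;m[240:]=0;m[:,:405]=0;m[:,460:]=0
comps(m,'postW',5)
f=load('side'); C=cloud(f); p=f['p'];hsv=cv2.cvtColor(p,cv2.COLOR_RGB2HSV)
m=(C[...,2]>92)&(C[...,2]<110)&(p.min(2)>120); m[:110]=0;m[200:]=0;m[:,:290]=0;m[:,360:]=0
comps(m,'sidepost',3)
m=(C[...,2]>8)&(p.min(2)>90); m[:155]=0;m[235:]=0;m[:,:280]=0;m[:,360:]=0
comps(m,'sidesad',3)
```

```text
brass [429.9 160.3] 53 rect [430.2 160.9] [13.4  8.2] 8.1 xyz [ 633.7 -207.6  112.1] zpct [106. 112. 125.]
brass [229.1 173.1] 18 rect [229.  173.1] [ 1.4 10.2] 81.9 xyz [605.3 361.6  30.6] zpct [ 0. 31. 35.]
brass [233.6 205.2] 391 rect [232.  204.6] [58.4 11.2] 80.9 xyz [512.  346.8  21.8] zpct [18. 22. 27.]
brass [274.6 209.2] 267 rect [274.4 209. ] [34.6 11.7] 72.1 xyz [501.3 226.   22.1] zpct [-1. 22. 33.]
brass [587.  269.1] 43 rect [586.6 269.2] [ 5.4 15.2] 63.4 xyz [ 334.3 -663.4   72.9] zpct [56. 73. 83.]
obj [233.7 203.3] 487 rect [233.5 203.2] [61.9 12.2] 83.2 xyz [517.9 346.4  21.7] zpct [16. 22. 32.]
obj [364.4 186.5] 412 rect [364. 187.] [19.8 21.2] 45.0 xyz [564.8 -32.3  55.2] zpct [50. 55. 86.]
obj [329.  198.3] 208 rect [329.  198.3] [13.9 14.7] 68.2 xyz [531.6  68.2  39.6] zpct [34. 40. 63.]
obj [275.3 209.4] 268 rect [275.3 209.4] [34.5 11.7] 71.6 xyz [500.  224.8  22.3] zpct [17. 22. 33.]
obj [319.9 228.1] 121 rect [320.  228.1] [11.2 10.4] 14.0 xyz [446.5  93.1  31.1] zpct [26. 31. 49.]
post [431.6 181.8] 45 rect [431.6 181.8] [ 3.1 13.3] 80.5 xyz [ 575.4 -216.6 
[... 283 characters left out ...]
.3] [ 6.4 15. ] 84.3 xyz [ 480.9 -236.9   81.8] zpct [  8.  82. 101.]
sidepost [337.  132.7] 27 rect [337.1 132.5] [7.8 3.4] 76.0 xyz [ 477.  -224.4   99.6] zpct [ 93. 100. 101.]
sidepost [304.  133.8] 20 rect [304. 134.] [6. 2.] 90.0 xyz [ 575.2 -209.5  100. ] zpct [ 94. 100. 102.]
sidesad [303.7 156.2] 20 rect [303.5 156.5] [3. 5.] 90.0 xyz [ 577.3 -211.6   22.4] zpct [11. 22. 30.]
sidesad [335.5 155.4] 10 rect [335.5 155.5] [1. 5.] 90.0 xyz [ 479.6 -226.6   21.2] zpct [20. 21. 24.]
sidesad [306.  190.6] 1152 rect [304.3 191.3] [59.6 30.6] 78.7 xyz [553.2  -8.6  43.8] zpct [11. 44. 86.]
sidesad [348.1 216.7] 246 rect [348.3 216.4] [14.3 19.2] 14.0 xyz [447.1 105.   31. ] zpct [10. 31. 49.]
```

View pics/crop0.png

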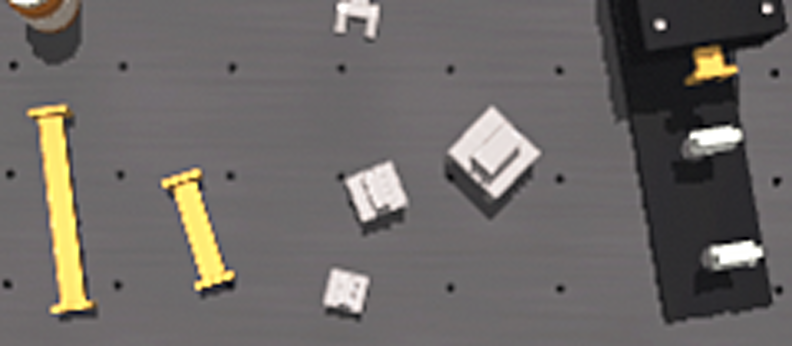

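The crop confirms the choices: the long brass guide runs from (50,108) to (72,308) and the short one is beside it. The middle saddle is at (377,192); its roof is about 40 mm high and its fin about 62 mm, which matches the description. The stand's posts are at (713,140) and (735,253). Next come precise poses.

Run:
```python
from h import *
def rect(pts): 
    c,s,a=cv2.minAreaRect(pts.astype(np.float32)); return np.round(c,1),np.round(s,1),round(a,1)
for n in('top','side'):
    f=load(n);C=cloud(f);p=f['p'];Z=C[...,2];X=C[...,0];Y=C[...,1]
    hsv=cv2.cvtColor(p,cv2.COLOR_RGB2HSV)
    def box(x0,x1,y0,y1,z0,z1): return (X>x0)&(X<x1)&(Y>y0)&(Y<y1)&(Z>z0)&(Z<z1)
    def pts(m,z):
        v,u=np.where(m); return onz(f,np.c_[u,v],z)[:,:2]
    print(n)
    for nm,b,z in [('fin',box(500,565,35,105,52,70),62),('roof',box(500,565,35,105,35,70),40),
        ('post1',box(460,500,-260,-190,96,104),100),('post2',box(555,600,-250,-180,96,104),100),
        ('guide',box(400,640,310,390,10,40),None),('tube',box(440,580,310,390,19,27),23),
        ('plate',box(400,610,-330,-120,5,15),10),('headtop',box(600,900,-330,-80,132,150),141),('port',box(600,640,-250,-170,70,130),None)]:
        if b.sum()<4: print(nm,'none');continue
        P=pts(b,z) if z else C[b][:,:2]
        R=rect(P); w,V=np.linalg.eigh(np.cov(P.T)); d=V[:,1]*np.sign(V[0,1])
        print(nm,b.sum(),'mean',P.mean(0).round(1),'rect',*R,'pca',round(np.arctan2(d[1],d[0]),3),'z',np.median(Z[b]).round(1), 'x',P[:,0].min().round(),P[:,0].max().round())
```

```text
top
fin 61 mean [533.3  67.5] rect [533.3  67.4] [30.3 15.7] 23.4 pca 0.405 z 60.4 x 517.0 549.0
roof 192 mean [532.9  67.6] rect [533.3  67.3] [39.4 41.6] 22.3 pca -1.081 z 40.1 x 507.0 557.0
post1 36 mean [ 477.5 -232.2] rect [ 477.6 -232.9] [ 7.4 36.7] 8.4 pca -1.429 z 98.9 x 472.0 484.0
post2 35 mean [ 576.2 -217.7] rect [ 576.5 -216.5] [ 8.4 33.8] 0.6 pca -1.419 z 98.7 x 572.0 581.0
guide 485 mean [517.4 346.5] rect [517.4 346.7] [180.8  33.7] 8.9 pca 0.149 z 21.8 x 427.0 609.0
tube 279 mean [510.7 345.8] rect [510.5 345.5] [140.3  20.9] 8.6 pca 0.146 z 22.0 x 442.0 580.0
plate 1710 mean [ 517.  -223.1] rect [ 516.1 -239. ] [230.4 149.9] 18.8 pca 0.236 z 8.6 x 411.0 608.0
headtop 2730 mean [ 732.7 -190.4] rect [ 733.1 -190.3] [171.  121.8] 9.2 pca 0.158 z 139.7 x 642.0 826.0
port 73 mean [ 630.2 -206.5] rect [ 632.9 -207.9] [16.2 34.2] 6.4 pca -1.446 z 112.0 x 623.0 640.0
side
fin 89 mean [533.1  76.1] rect [532.9  76.2] [34.  30.1] 22.5 pca 0.984 z 61.4 x 518.0 548.0
roof 250 mean [533.4  64.8] rect [534.4  62.9] [46.1 69.2] 19.8 pca -1.461 z 43.4 x 508.0 559.0
post1 19 mean [ 477.3 -230.4] rect [ 477.1 -232.6] [ 9.7 37.3] 6.4 pca -1.41 z 99.9 x 471.0 483.0
post2 17 mean [ 575.8 -214.9] rect [ 575.9 -213.9] [ 6.1 36.1] 4.3 pca -1.467 z 100.3 x 572.0 580.0
guide 1227 mean [515.6 351.9] rect [516.6 349.3] [180.   34.3] 8.5 pca 0.146 z 23.1 x 426.0 607.0
tube 718 mean [510.7 349.3] rect [509.9 349.8] [141.9  24.8] 8.5 pca 0.153 z 23.3 x 440.0 580.0
plate 813 mean [ 514.1 -220.7] rect [ 521.3 -221.7] [189.8 110.1] 9.4 pca 0.131 z 10.5 x 422.0 610.0
headtop 1122 mean [ 732.1 -179.4] rect [ 731.9 -181. ] [169.2 143. ] 9.2 pca 0.156 z 141.7 x 640.0 825.0
port 47 mean [ 629.9 -200.4] rect [ 633.3 -207.8] [15.8 34.7] 6.8 pca -1.301 z 112.0 x 624.0 640.0
```

step_arm([
  {"az":-0.1},
  {"az":-0.1},
  {"az":-0.077},
  {"tx":-1,"ty":-1},
  {"tx":-1,"ty":-1},
], gripper=0.6)

```text
schema error: expected keys tx, ty, tz, ax, ay, az
```

step_arm([
  {"tx":-1,"ty":-1,"tz":0.4},
  {"tx":-1,"ty":-1,"tz":0.4},
  {"tx":-1,"ty":-1,"tz":0.4},
  {"tx":-1,"ty":-1,"tz":0.4},
  {"tx":-1,"ty":-1,"tz":0.4},
])

```text
schema error: expected keys tx, ty, tz, ax, ay, az
```

step_arm([
  {"tx":-1,"ty":-1,"tz":0.5},
  {"tx":-1,"ty":-1,"tz":0.5},
  {"tx":-1,"ty":-1,"tz":0.5},
  {"tx":-1,"ty":-1,"tz":0.5},
  {"tx":-1,"ty":-1,"tz":0.5},
])

```text
schema error: expected keys tx, ty, tz, ax, ay, az
```

step_arm([
  {},
  {},
])

```text
schema error: expected keys tx, ty, tz, ax, ay, az
```

Every row needs all six keys.

step_arm([
  {"tx":0,"ty":0,"tz":0,"ax":0,"ay":0,"az":-0.1},
  {"tx":0,"ty":0,"tz":0,"ax":0,"ay":0,"az":-0.1},
  {"tx":0,"ty":0,"tz":0,"ax":0,"ay":0,"az":-0.077},
  {"tx":-1,"ty":-1,"tz":0,"ax":0,"ay":0,"az":0},
  {"tx":-1,"ty":-1,"tz":0,"ax":0,"ay":0,"az":0},
], gripper=0.6)

```text
clock: 0.72
eef_pos: [232.8, 557.2, 255.8]
tcp_rot: [-3.141, -0.0, -2.99]
contact_force: [0.5, -0.3, 0.3]
opening: 0.6
grasp_force: 0.0
```

step_arm([
  {"tx":-1,"ty":-1,"tz":0.4,"ax":0,"ay":0,"az":0},
  {"tx":-1,"ty":-1,"tz":0.4,"ax":0,"ay":0,"az":0},
  {"tx":-1,"ty":-1,"tz":0.4,"ax":0,"ay":0,"az":0},
  {"tx":-1,"ty":-1,"tz":0.4,"ax":0,"ay":0,"az":0},
  {"tx":-1,"ty":-1,"tz":0.4,"ax":0,"ay":0,"az":0},
])

```text
clock: 1.35
eef_pos: [375.5, 452.1, 205.7]
tcp_rot: [-3.141, -0.0, -2.991]
contact_force: [-0.1, 1.1, -1.0]
opening: 0.601
grasp_force: 0.0
```

step_arm([
  {"tx":-1,"ty":-1,"tz":0.5,"ax":0,"ay":0,"az":0},
  {"tx":-1,"ty":-1,"tz":0.5,"ax":0,"ay":0,"az":0},
  {"tx":-1,"ty":-1,"tz":0.5,"ax":0,"ay":0,"az":0},
  {"tx":-1,"ty":-1,"tz":0.5,"ax":0,"ay":0,"az":0},
  {"tx":-1,"ty":-1,"tz":0.5,"ax":0,"ay":0,"az":0},
])

```text
clock: 1.98
eef_pos: [517.8, 347.2, 143.0]
tcp_rot: [-3.141, -0.001, -2.991]
contact_force: [0.6, -0.3, 0.3]
opening: 0.6
grasp_force: 0.0
```

step_arm([
  {"tx":0,"ty":0,"tz":0,"ax":0,"ay":0,"az":0},
  {"tx":0,"ty":0,"tz":0,"ax":0,"ay":0,"az":0},
])

```text
clock: 2.22
eef_pos: [516.7, 348.2, 143.6]
tcp_rot: [-3.142, -0.001, -2.992]
contact_force: [-1.1, 0.1, -0.4]
opening: 0.597
grasp_force: 0.0
```

step_arm([
  {"tx":0,"ty":0,"tz":1,"ax":0,"ay":0,"az":0},
  {"tx":0,"ty":0,"tz":1,"ax":0,"ay":0,"az":0},
  {"tx":0,"ty":0,"tz":1,"ax":0,"ay":0,"az":0},
  {"tx":0,"ty":0,"tz":0.9,"ax":0,"ay":0,"az":0},
  {"tx":0,"ty":0,"tz":0.5,"ax":0,"ay":0,"az":0},
])

```text
clock: 2.85
eef_pos: [516.1, 348.8, 33.1]
tcp_rot: [-3.141, -0.001, -2.99]
contact_force: [-0.2, -0.6, 0.5]
opening: 0.601
grasp_force: 0.0
```

step_arm([
  {"tx":0,"ty":0,"tz":0.14,"ax":0,"ay":0,"az":0},
  {"tx":0,"ty":0,"tz":0,"ax":0,"ay":0,"az":0},
])

```text
clock: 3.1
eef_pos: [517.3, 348.6, 30.8]
tcp_rot: [3.141, 0.001, -2.991]
contact_force: [-0.4, 1.0, -1.1]
opening: 0.597
grasp_force: 0.0
```

step_arm([
  {"tx":0,"ty":0,"tz":0,"ax":0,"ay":0,"az":0},
  {"tx":0,"ty":0,"tz":0,"ax":0,"ay":0,"az":0},
  {"tx":0,"ty":0,"tz":0,"ax":0,"ay":0,"az":0},
  {"tx":0,"ty":0,"tz":0,"ax":0,"ay":0,"az":0},
  {"tx":0,"ty":0,"tz":0,"ax":0,"ay":0,"az":0},
], gripper=0, newtons=50)

```text
clock: 3.72
eef_pos: [517.6, 348.4, 31.2]
tcp_rot: [3.141, 0.001, -2.991]
contact_force: [-0.7, -0.9, 6.3]
opening: 0.222
grasp_force: 49.2
```

step_arm([
  {"tx":0,"ty":0,"tz":-0.2,"ax":0,"ay":0,"az":0},
  {"tx":0,"ty":0,"tz":-0.8,"ax":0,"ay":0,"az":0},
  {"tx":0,"ty":0,"tz":-1,"ax":0,"ay":0,"az":0},
  {"tx":0,"ty":0,"tz":-1,"ax":0,"ay":0,"az":0},
  {"tx":0,"ty":0,"tz":-1,"ax":0,"ay":0,"az":0},
])

```text
clock: 4.35
eef_pos: [517.2, 348.1, 132.3]
tcp_rot: [3.141, 0.001, -2.991]
contact_force: [0.5, -0.8, -2.9]
opening: 0.216
grasp_force: 49.1
```

step_arm([
  {"tx":0,"ty":0,"tz":-1,"ax":0,"ay":0,"az":0},
  {"tx":0,"ty":0,"tz":-1,"ax":0,"ay":0,"az":0},
  {"tx":0,"ty":0,"tz":-0.5,"ax":0,"ay":0,"az":0},
  {"tx":0,"ty":0,"tz":0,"ax":0,"ay":0,"az":0},
])

```text
clock: 4.85
eef_pos: [517.5, 348.4, 194.0]
tcp_rot: [3.141, 0.002, -2.991]
contact_force: [0.0, 0.1, -3.6]
opening: 0.219
grasp_force: 49.3
```

```bash
cat >> h.py <<'E'
def rel(tx,ty):
    s=r.sense();y=s['tcp_rot'][2];d=np.array([tx,ty])-s['eef_pos'][:2]
    return s['eef_pos'].round(1),s['tcp_rot'].round(3),'units',(d@np.array([[np.cos(y),np.sin(y)],[np.sin(y),-np.cos(y)]]).T/25).round(3)
def rect(m,f,z):
    v,u=np.where(m); P=onz(f,np.c_[u,v],z)[:,:2]; c,s,a=cv2.minAreaRect(P.astype(np.float32)); return np.round(c,1),np.round(s,1),round(a,1)
E
python3 - <<'E'
from h import *
print(rel(526.3,-224.2)); print(r.sense()['grasp_force'],r.sense()['contact_force'])
f=grab('side'); C=cloud(f)
X,Y,Z=C[...,0],C[...,1],C[...,2]
b=(X>400)&(X<640)&(Y>310)&(Y<400)&(Z>150)&(Z<200)
hs=cv2.cvtColor(f['p'],cv2.COLOR_RGB2HSV); b&=(hs[...,1]>120)&(hs[...,0]>15)&(hs[...,0]<35)
P=C[b]; print(b.sum(),P.min(0).round(),P.max(0).round()); q=np.polyfit(P[:,0],P[:,2],1);print('slope',q)
E
```

```text
(array([517.5, 348.4, 194. ]), array([ 3.141e+00,  2.000e-03, -2.991e+00]), 'units', array([  3.083, -22.697]))
49.25434470176697 [ 0.00438583  0.14617605 -3.57556102]
1201 [427. 322. 166.] [607. 379. 199.]
slope [6.95200410e-03 1.81714015e+02]
```

step_arm([
  {"tx":0.1,"ty":-0.6,"tz":0,"ax":0,"ay":0,"az":0},
  {"tx":0.14,"ty":-1,"tz":0,"ax":0,"ay":0,"az":0},
  {"tx":0.14,"ty":-1,"tz":0,"ax":0,"ay":0,"az":0},
  {"tx":0.14,"ty":-1,"tz":0,"ax":0,"ay":0,"az":0},
  {"tx":0.14,"ty":-1,"tz":0,"ax":0,"ay":0,"az":0},
])

```text
clock: 5.52
eef_pos: [517.8, 229.4, 192.6]
tcp_rot: [-3.141, -0.0, -2.992]
contact_force: [-0.1, -0.5, -2.7]
opening: 0.222
grasp_force: 49.2
```

step_arm([
  {"tx":0.14,"ty":-1,"tz":0,"ax":0,"ay":0,"az":0},
  {"tx":0.14,"ty":-1,"tz":0,"ax":0,"ay":0,"az":0},
  {"tx":0.14,"ty":-1,"tz":0,"ax":0,"ay":0,"az":0},
  {"tx":0.14,"ty":-1,"tz":0,"ax":0,"ay":0,"az":0},
  {"tx":0.14,"ty":-1,"tz":0,"ax":0,"ay":0,"az":0},
])

```text
clock: 6.15
eef_pos: [518.8, 103.3, 192.7]
tcp_rot: [-3.141, -0.0, -2.992]
contact_force: [-0.2, 0.2, -1.4]
opening: 0.218
grasp_force: 49.2
```

step_arm([
  {"tx":0.14,"ty":-1,"tz":0,"ax":0,"ay":0,"az":0},
  {"tx":0.14,"ty":-1,"tz":0,"ax":0,"ay":0,"az":0},
  {"tx":0.14,"ty":-1,"tz":0,"ax":0,"ay":0,"az":0},
  {"tx":0.14,"ty":-1,"tz":0,"ax":0,"ay":0,"az":0},
  {"tx":0.14,"ty":-1,"tz":0,"ax":0,"ay":0,"az":0},
])

```text
clock: 6.78
eef_pos: [519.9, -22.7, 192.7]
tcp_rot: [-3.141, -0.0, -2.992]
contact_force: [0.7, -1.3, -3.2]
opening: 0.22
grasp_force: 49.2
```

step_arm([
  {"tx":0.14,"ty":-1,"tz":0,"ax":0,"ay":0,"az":0},
  {"tx":0.14,"ty":-1,"tz":0,"ax":0,"ay":0,"az":0},
  {"tx":0.14,"ty":-1,"tz":0,"ax":0,"ay":0,"az":0},
  {"tx":0.14,"ty":-1,"tz":0,"ax":0,"ay":0,"az":0},
  {"tx":0.14,"ty":-1,"tz":0,"ax":0,"ay":0,"az":0},
])

```text
clock: 7.4
eef_pos: [521.0, -148.7, 192.7]
tcp_rot: [3.142, -0.0, -2.992]
contact_force: [-0.0, 0.7, -2.0]
opening: 0.221
grasp_force: 49.2
```

step_arm([
  {"tx":0.14,"ty":-1,"tz":0,"ax":0,"ay":0,"az":0},
  {"tx":0.14,"ty":-1,"tz":0,"ax":0,"ay":0,"az":0},
  {"tx":0,"ty":0,"tz":0,"ax":0,"ay":0,"az":-0.006},
  {"tx":0,"ty":0,"tz":0,"ax":0,"ay":0,"az":0},
])

```text
clock: 7.9
eef_pos: [521.9, -197.4, 192.6]
tcp_rot: [3.141, -0.001, -2.983]
contact_force: [0.4, 0.9, -2.2]
opening: 0.221
grasp_force: 49.3
```

Run:
```python
from h import *
print(rel(526.3,-224.2),r.sense()['grasp_force'],r.sense()['contact_force'])
for n in('top','side'):
    f=grab(n); C=cloud(f); X,Y,Z=C[...,0],C[...,1],C[...,2]
    hs=cv2.cvtColor(f['p'],cv2.COLOR_RGB2HSV)
    br=(hs[...,1]>110)&(hs[...,0]>15)&(hs[...,0]<35)&(X>400)&(X<660)&(Y>-300)&(Y<-150)
    b=br&(Z>150)&(Z<215)
    P=C[b]; print(n,b.sum(),'guide',cv2.minAreaRect(P[:,:2].astype(np.float32)),P[:,2].max(), np.polyfit(P[:,0],P[:,2],1))
    b=br&(Z<130)&(Z>85); print('port',C[b].min(0) if b.any() else None)
```

```text
(array([ 521.9, -197.4,  192.6]), array([ 3.141e+00, -1.000e-03, -2.983e+00]), 'units', array([-0.006, -1.085])) 49.349563121795654 [ 0.42909179  0.86222648 -2.17795587]
top 414 guide ((520.911865234375, -190.12823486328125), (180.1802215576172, 33.73370361328125), 5.244293212890625) 198.25039955637772 [1.54275990e-02 1.74766793e+02]
port [ 623.53538575 -225.49215091   86.86822055]
side 358 guide ((520.2528686523438, -194.12710571289062), (180.4521484375, 35.84645080566406), 9.78560733795166) 197.43429868956076 [4.94831535e-03 1.80549629e+02]
port [ 625.05554939 -217.48284218   99.17848525]
```

step_arm([
  {"tx":-0.04,"ty":-0.8,"tz":0,"ax":0,"ay":0,"az":0},
  {"tx":0,"ty":-0.285,"tz":0.5,"ax":0,"ay":0,"az":0},
  {"tx":0,"ty":0,"tz":1,"ax":0,"ay":0,"az":0},
  {"tx":0,"ty":0,"tz":0.8,"ax":0,"ay":0,"az":0},
  {"tx":0,"ty":0,"tz":0.2,"ax":0,"ay":0,"az":0},
])

```text
clock: 8.62
eef_pos: [527.1, -223.6, 128.3]
tcp_rot: [3.14, -0.003, -2.982]
contact_force: [-0.2, -0.2, -1.9]
opening: 0.22
grasp_force: 49.4
```

```bash
cat > m.py <<'E'
from h import *
print(rel(526.3,-224.2),r.sense()['grasp_force'],r.sense()['contact_force'])
ims=[]
for n in('top','side'):
    f=grab(n); C=cloud(f); X,Y,Z=C[...,0],C[...,1],C[...,2]
    hs=cv2.cvtColor(f['p'],cv2.COLOR_RGB2HSV)
    br=(hs[...,1]>110)&(hs[...,0]>15)&(hs[...,0]<35)&(X>400)&(X<660)&(Y>-300)&(Y<-150)
    g=br&(X<620)&(Z>60); P=C[g]
    print(n,g.sum(),'guide',cv2.minAreaRect(P[:,:2].astype(np.float32)),'z',np.percentile(P[:,2],[50,99]).round(1),np.polyfit(P[:,0],P[:,2],1).round(3))
    for nm,a,b in(('near',425,447),('far',598,620),('port',620,640)):
        q=C[br&(Z>85)&(X>a)&(X<b)]
        if len(q): print(nm,len(q),'x',np.percentile(q[:,0],[2,98]).round(1),'y',np.percentile(q[:,1],[2,50,98]).round(1),'z',np.percentile(q[:,2],[2,98]).round(1))
    c=f['p'][135:255,380:480] if n=='top' else f['p'][90:190,240:380]
    ims.append(cv2.resize(c,(400,480) if n=='top' else (400,286),interpolation=cv2.INTER_CUBIC))
import sys
o=np.zeros((480,800,3),np.uint8); o[:,:400]=ims[0]; o[:286,400:]=ims[1]; save(sys.argv[1],o)
E
python3 m.py m1
```

```text
(array([ 527.1, -223.6,  128.3]), array([ 3.140e+00, -3.000e-03, -2.982e+00]), 'units', array([ 0.036, -0.019])) 49.36246454715729 [-0.20252219 -0.16367578 -1.92523592]
top 430 guide ((525.0643310546875, -213.75634765625), (179.77145385742188, 51.032745361328125), 9.261903762817383) z [118.9 239.2] [-8.00000e-03  1.27572e+02]
near 24 x [436.6 444.8] y [-233.2 -224.4 -218.7] z [103.4 133.3]
far 72 x [599.8 615.2] y [-222.8 -207.1 -191.5] z [102.1 132.2]
port 67 x [623.6 638.8] y [-225.3 -205.7 -191.4] z [ 90.8 125.7]
side 300 guide ((526.8795776367188, -221.70388793945312), (178.2763671875, 35.57585906982422), 9.658964157104492) z [120.  132.6] [7.00000e-03 1.15535e+02]
near 32 x [438.3 444.8] y [-252.8 -227.4 -219.2] z [104.5 132.9]
far 43 x [598.2 613.9] y [-221.6 -199.8 -190.8] z [112.5 132.7]
port 32 x [624.9 639.7] y [-216.5 -199.1 -190.5] z [ 99.5 125.2]
```

View pics/m1.png

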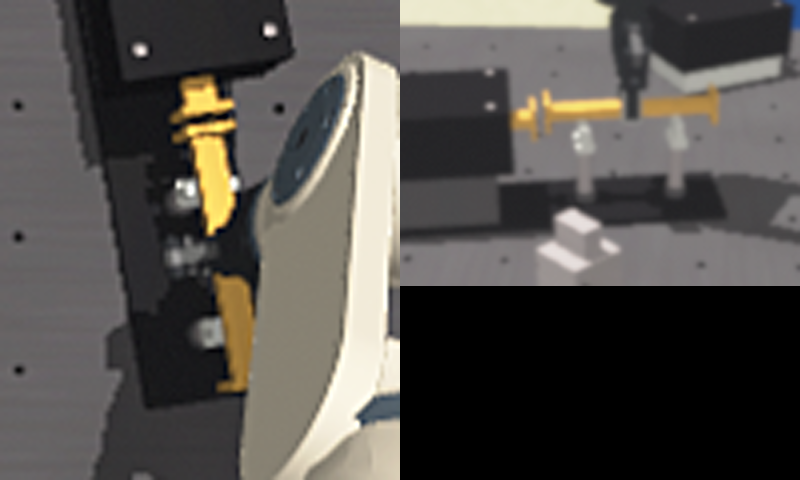

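The guide is level about 8 mm above the posts. Its far flange is at (203,130) in the crop, beside the port flange at (205,110). The gap is about 10 mm, with perhaps 1 to 2 mm of offset toward +y. I'll lower it close to the posts and compare again.

step_arm([
  {"tx":0.01,"ty":-0.03,"tz":0.2,"ax":0,"ay":0,"az":0},
  {"tx":0,"ty":0,"tz":0.04,"ax":0,"ay":0,"az":0},
  {"tx":0,"ty":0,"tz":0,"ax":0,"ay":0,"az":0},
])

```text
clock: 9.1
eef_pos: [528.2, -224.6, 124.6]
tcp_rot: [-3.141, 0.0, -2.982]
contact_force: [-0.1, -0.2, -1.9]
opening: 0.22
grasp_force: 49.4
```

```bash
python3 m.py m2
python3 - <<'E'
from h import *
f=load('top'); p=f['p'].astype(float); C=cloud(f)
bi=np.clip((p[...,0]-p[...,2]),0,None)  # brass-ness
for v in range(152,178):
    row=bi[v,415:450]; print(v,' '.join('%3d'%x for x in row))
E
```

```text
(array([ 528.2, -224.6,  124.6]), array([-3.141,  0.   , -2.982]), 'units', array([0.072, 0.028])) 49.41895365715027 [-0.07958343 -0.17206977 -1.91657262]
top 418 guide ((526.209716796875, -212.08297729492188), (181.2004852294922, 46.23276138305664), 6.0019755363464355) z [115.1 232.1] [-8.00000e-03  1.23007e+02]
near 22 x [436.6 444.9] y [-233.3 -226.9 -220.2] z [100.4 128.1]
far 77 x [598.3 616.3] y [-224.2 -207.8 -192.9] z [ 96.4 128.1]
port 67 x [623.4 639.2] y [-225.4 -205.7 -191.9] z [ 89.2 124.4]
side 302 guide ((528.299560546875, -222.54196166992188), (176.9345703125, 34.408477783203125), 9.641194343566895) z [116.2 128.7] [7.00000e-03 1.11341e+02]
near 30 x [438.6 444.7] y [-248.8 -229.1 -220.6] z [ 99.3 128.8]
far 46 x [598.6 617.8] y [-223.4 -202.5 -191.4] z [104.2 128.7]
port 33 x [625.9 639.7] y [-217.8 -198.6 -191.6] z [102.5 123.8]
152   0   0   0   0   0   0   0   0   0   0   0   0   0   0   0   0   0   0   0   0   0   0   0   0   0   0   0   1   0   0   0   0   1   1   0
153   0   0   0   0   0   0   0   0   0   0   0   0   0   0   0  17  21  23   6   0   0   0   0  
[... 2802 characters left out ...]
   0   0   0   0   0   0   0   0  14  51 162 148 147 150 148 151 144 122   0   0   3   5   5   3   2   2   2   1   2   2   1
174   0   1   0   0   0   0   0   0   0   0   0   0   0  48 155 146 147 149 150 151 148 122   0   0   2   2   2   2   3   3   3   3   3   2   0
175   0   0   0   0   1   0   0   0   0   0   0   0   0  54 160 148 149 149 149 151 148 133  21   0   2   4   4   3   4   3   4   4   4   1   0
176   1   1   0   0   1   0   0   0   0   0   0   0   0  53 139 155 149 147 148 150 152 132  41   0   0   2   2   2   2   2   2   1   2   4   0
177   1   1   0   1   0   1   0   0   0   0   0   0   0  33  92 161 149 148 148 150 155 121  84   0   0   1   2   2   3   2   1   2   1   6   0
```

step_arm([
  {"tx":0.05,"ty":-0.045,"tz":0,"ax":0,"ay":0,"az":0},
  {"tx":0,"ty":0,"tz":0.07,"ax":0,"ay":0,"az":0},
  {"tx":0,"ty":0,"tz":0.04,"ax":0,"ay":0,"az":0},
  {"tx":0,"ty":0,"tz":0,"ax":0,"ay":0,"az":0},
])

```text
clock: 9.7
eef_pos: [526.9, -225.8, 121.4]
tcp_rot: [3.141, -0.0, -2.982]
contact_force: [-0.1, 0.2, -3.2]
opening: 0.219
grasp_force: 49.4
```

step_arm([
  {"tx":0,"ty":0,"tz":0.03,"ax":0,"ay":0,"az":0},
  {"tx":0,"ty":0,"tz":0,"ax":0,"ay":0,"az":0},
])

```text
clock: 9.95
eef_pos: [527.0, -225.9, 120.7]
tcp_rot: [3.142, -0.0, -2.982]
contact_force: [0.2, -0.5, -2.2]
opening: 0.22
grasp_force: 49.4
```

step_arm([
  {"tx":0,"ty":0,"tz":0.025,"ax":0,"ay":0,"az":0},
  {"tx":0,"ty":0,"tz":0,"ax":0,"ay":0,"az":0},
])

```text
clock: 10.2
eef_pos: [527.0, -225.9, 120.2]
tcp_rot: [-3.142, 0.0, -2.982]
contact_force: [-0.5, -0.6, -1.5]
opening: 0.222
grasp_force: 49.5
```

```bash
python3 m.py m3
python3 - <<'E'
from h import *
p=load('top')['p'].astype(float); bi=np.clip((p[...,0]-p[...,2]),0,None)
for v in range(157,172): print(v,' '.join('%3d'%x for x in bi[v,420:442]))
E
```

```text
(array([ 527. , -225.9,  120.2]), array([-3.142,  0.   , -2.982]), 'units', array([0.018, 0.071])) 49.543572664260864 [-0.45582981 -0.57410628 -1.50949506]
top 426 guide ((525.4400634765625, -213.3885040283203), (180.3001251220703, 47.1477165222168), 5.4426164627075195) z [110.6 229.1] [-2.00000e-03  1.15465e+02]
near 24 x [436.7 444.9] y [-235.5 -228.1 -221.5] z [ 91.5 123.5]
far 75 x [598.6 616.6] y [-226.4 -211.1 -194.3] z [ 99.  124.4]
port 66 x [623.8 638.1] y [-225.7 -205.6 -192.2] z [ 90.9 123.7]
side 299 guide ((527.2230224609375, -224.01583862304688), (177.1717071533203, 35.760520935058594), 8.48833179473877) z [111.7 124.1] [1.30000e-02 1.04173e+02]
near 34 x [437.9 445.2] y [-252.5 -230.3 -219.9] z [ 94.2 124. ]
far 42 x [598.6 614.7] y [-221.9 -202.7 -194. ] z [100.9 125.2]
port 34 x [624.8 639.8] y [-217.2 -200.1 -191. ] z [ 99.5 125.3]
157   0   0   0   0   0  64 117 140 142 141 140 155 140 151  49   0   0   0   2   3   2   3
158   0   0   0   0   0  54 150 148 144 146 147 146 144 152  56   0   0   0   0   0   2   2
159   0   0   0   0   0  31 120 152 146 146 147 147 14
[... 441 characters left out ...]
  22  14   3   0  15  21   0   0   0   0   0   0   1   0
165   0   0  20  63  58  31  20   5   0   0   0   0   0   0  34  47  80 129  83   5   0   1
166   0   0   0   0   0   0   9  35  43  73 100 130 135 132 146 151 156 132 161  28   0   2
167   0   0   0   0   0   0  74 137 151 142  93 121 151 154 157 158 153 143 127  17   0   0
168   0   0   0   9  36  48 106 164 159 157 157 154 118 100  71  42  48  29   0   0   0   1
169   0   0   0  37  77  83  83  69  65  60  61 117 133 136 148  84   0   0   0   0   2   2
170   0   0   0  40  66  68  62  65 110 138 142 157 150 150 144 136  23   0   0   1   2   3
171   0   0   0   6   9   0   0  51 129 153 145 150 150 151 150 132  41   0   0   1   2   2
```

step_arm([
  {"tx":0,"ty":0,"tz":0.025,"ax":0,"ay":0,"az":0},
  {"tx":0,"ty":0,"tz":0,"ax":0,"ay":0,"az":0},
  {"tx":0,"ty":0,"tz":0,"ax":0,"ay":0,"az":0},
])

```text
clock: 10.68
eef_pos: [527.0, -225.9, 120.2]
tcp_rot: [-3.141, 0.0, -2.982]
contact_force: [-2.3, 1.0, 6.6]
opening: 0.22
grasp_force: 50.5
```

step_arm([
  {"tx":0,"ty":0,"tz":0.02,"ax":0,"ay":0,"az":0},
  {"tx":0,"ty":0,"tz":0,"ax":0,"ay":0,"az":0},
  {"tx":0,"ty":0,"tz":0,"ax":0,"ay":0,"az":0},
])

```text
clock: 11.05
eef_pos: [527.0, -225.9, 120.1]
tcp_rot: [-3.141, 0.0, -2.982]
contact_force: [-4.8, 1.3, 10.8]
opening: 0.221
grasp_force: 51.1
```

step_arm([
  {"tx":0,"ty":0,"tz":-0.025,"ax":0,"ay":0,"az":0},
  {"tx":0,"ty":0,"tz":0,"ax":0,"ay":0,"az":0},
], newtons=20)

```text
clock: 11.3
eef_pos: [527.0, -225.9, 120.1]
tcp_rot: [-3.142, 0.0, -2.982]
contact_force: [-4.0, 1.1, 7.3]
opening: 0.221
grasp_force: 50.5
```

step_arm([
  {"tx":0,"ty":0,"tz":0,"ax":0,"ay":0,"az":0},
  {"tx":0,"ty":0,"tz":0,"ax":0,"ay":0,"az":0},
  {"tx":0,"ty":0,"tz":0,"ax":0,"ay":0,"az":0},
], gripper=0.5)

```text
clock: 11.68
eef_pos: [527.0, -225.9, 119.5]
tcp_rot: [3.142, -0.0, -2.982]
contact_force: [-0.6, -1.0, 0.0]
opening: 0.501
grasp_force: 0.0
```

step_arm([
  {"tx":0,"ty":0,"tz":-0.3,"ax":0,"ay":0,"az":0},
  {"tx":0,"ty":0,"tz":-0.6,"ax":0,"ay":0,"az":0},
  {"tx":0,"ty":0,"tz":-1,"ax":0,"ay":0,"az":0},
  {"tx":0,"ty":0,"tz":-1,"ax":0,"ay":0,"az":0},
  {"tx":0,"ty":0,"tz":-0.6,"ax":0,"ay":0,"az":0},
])

```text
clock: 12.3
eef_pos: [527.6, -226.1, 209.5]
tcp_rot: [-3.14, 0.002, -2.982]
contact_force: [0.1, -0.1, -0.7]
opening: 0.499
grasp_force: 0.0
```

```bash
python3 -c "
from h import *
print(rel(533.3,67.4))"
```

```text
(array([ 527.6, -226.1,  209.5]), array([-3.140e+00,  2.000e-03, -2.982e+00]), 'units', array([-2.092, 11.556]))
```

step_arm([
  {"tx":-0.17,"ty":0.96,"tz":0,"ax":0,"ay":0,"az":0},
  {"tx":-0.17,"ty":0.96,"tz":0,"ax":0,"ay":0,"az":0},
  {"tx":-0.17,"ty":0.96,"tz":0,"ax":0,"ay":0,"az":0},
  {"tx":-0.17,"ty":0.96,"tz":0,"ax":0,"ay":0,"az":0},
  {"tx":-0.17,"ty":0.96,"tz":0,"ax":0,"ay":0,"az":0},
])

```text
clock: 12.92
eef_pos: [528.8, -103.2, 207.5]
tcp_rot: [-3.142, 0.0, -2.982]
contact_force: [0.3, -0.1, -0.3]
opening: 0.499
grasp_force: 0.0
```

step_arm([
  {"tx":-0.17,"ty":0.96,"tz":0,"ax":0,"ay":0,"az":0},
  {"tx":-0.17,"ty":0.96,"tz":0,"ax":0,"ay":0,"az":0},
  {"tx":-0.17,"ty":0.96,"tz":0,"ax":0,"ay":0,"az":0},
  {"tx":-0.17,"ty":0.96,"tz":0,"ax":0,"ay":0,"az":0},
  {"tx":-0.17,"ty":0.96,"tz":0,"ax":0,"ay":0,"az":0},
])

```text
clock: 13.55
eef_pos: [530.7, 18.6, 207.5]
tcp_rot: [-3.142, 0.0, -2.982]
contact_force: [-0.1, -0.3, 0.1]
opening: 0.5
grasp_force: 0.0
```

step_arm([
  {"tx":-0.17,"ty":0.96,"tz":0,"ax":0,"ay":0,"az":0},
  {"tx":-0.17,"ty":0.96,"tz":0,"ax":0,"ay":0,"az":0},
  {"tx":0,"ty":0,"tz":0,"ax":0,"ay":0,"az":-0.08},
  {"tx":0,"ty":0,"tz":0,"ax":0,"ay":0,"az":-0.074},
  {"tx":0,"ty":0,"tz":0,"ax":0,"ay":0,"az":0},
])

```text
clock: 14.18
eef_pos: [531.5, 66.7, 207.4]
tcp_rot: [-3.142, 0.0, -2.741]
contact_force: [0.1, 0.1, 0.4]
opening: 0.502
grasp_force: 0.0
```

```bash
python3 m.py m4;python3 -c "
from h import *
print(rel(533.3,67.4))"
```

```text
(array([531.5,  66.7, 207.4]), array([-3.142,  0.   , -2.741]), 'units', array([  4.732, -10.631])) 0.0 [0.11441911 0.0576388  0.39960826]
top 547 guide ((526.3421020507812, -223.84010314941406), (179.8672637939453, 36.4193000793457), 8.13655948638916) z [110.5 124.2] [2.00000e-03 1.10152e+02]
near 43 x [436.6 444.9] y [-252.6 -233.9 -220.9] z [ 94.4 126.1]
far 74 x [598.5 616.5] y [-226.6 -210.6 -193.7] z [ 98.3 124.3]
port 66 x [623.4 638.2] y [-224.7 -205.9 -191.5] z [ 89.9 123.8]
side 212 guide ((526.0396118164062, -223.37171936035156), (179.26748657226562, 35.302059173583984), 8.605586051940918) z [111.6 124.3] [8.00000e-03 1.07036e+02]
near 35 x [437.8 444.3] y [-253.  -231.2 -220.2] z [ 94.  124.1]
far 43 x [598.7 615.2] y [-220.5 -203.5 -193.3] z [ 99.3 124.4]
port 32 x [625.  638.8] y [-217.7 -199.2 -190.2] z [ 98.7 124.3]
(array([531.5,  66.5, 207.3]), array([-3.142,  0.   , -2.743]), 'units', array([-0.08 ,  0.004]))
```

View pics/m4.png

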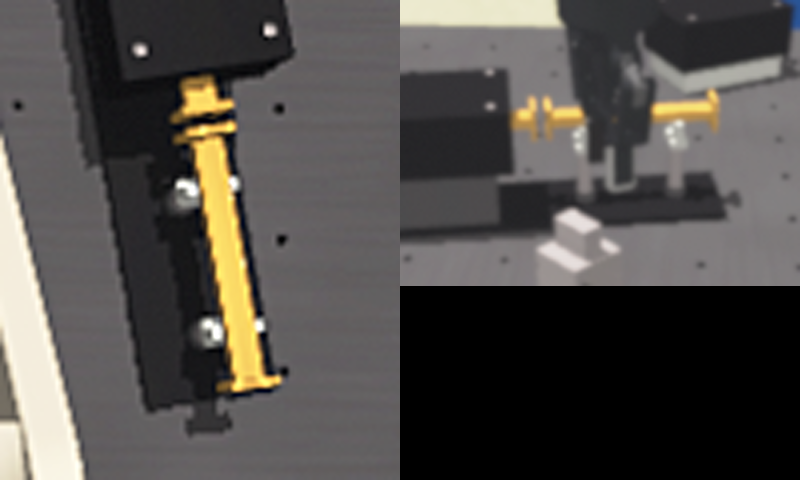

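The guide lies alone on both posts, from (205,130) to (250,380) in the crop, in line with the port and with a gap of about 10 mm. Next is the saddle.

step_arm([
  {"tx":-0.08,"ty":0,"tz":1,"ax":0,"ay":0,"az":0},
  {"tx":0,"ty":0,"tz":1,"ax":0,"ay":0,"az":0},
  {"tx":0,"ty":0,"tz":1,"ax":0,"ay":0,"az":0},
  {"tx":0,"ty":0,"tz":1,"ax":0,"ay":0,"az":0},
  {"tx":0,"ty":0,"tz":0.9,"ax":0,"ay":0,"az":0},
])

```text
clock: 14.9
eef_pos: [533.4, 67.2, 83.9]
tcp_rot: [3.142, -0.0, -2.743]
contact_force: [-0.0, -0.3, 0.3]
opening: 0.497
grasp_force: 0.0
```

step_arm([
  {"tx":0,"ty":0,"tz":0.5,"ax":0,"ay":0,"az":0},
  {"tx":0,"ty":0,"tz":0.15,"ax":0,"ay":0,"az":0},
  {"tx":0,"ty":0,"tz":0,"ax":0,"ay":0,"az":0},
])

```text
clock: 15.28
eef_pos: [533.7, 67.3, 68.8]
tcp_rot: [-3.141, 0.0, -2.74]
contact_force: [-0.2, 0.5, 1.0]
opening: 0.502
grasp_force: 0.0
```

Run:
```python
from h import *
print(rel(533.3,67.4))
# guide tube centreline from saved views, z=112
for n in('top','side'):
    f=load(n);C=cloud(f);X,Y,Z=C[...,0],C[...,1],C[...,2]
    hs=cv2.cvtColor(f['p'],cv2.COLOR_RGB2HSV)
    b=(hs[...,1]>110)&(hs[...,0]>15)&(hs[...,0]<35)&(X>450)&(X<592)&(Y>-260)&(Y<-190)&(Z>108)&(Z<115)
    v,u=np.where(b);P=onz(f,np.c_[u,v],112)[:,:2]; q=np.polyfit(P[:,0],P[:,1],1); print(n,b.sum(),cv2.minAreaRect(P.astype(np.float32)),'y at 526.3',np.polyval(q,526.3),q[0])
f=grab('side'); cv2.imwrite('pics/s1.png',cv2.resize(f['p'][150:240,260:380],None,fx=5,fy=5,interpolation=cv2.INTER_CUBIC)[...,::-1])
```

```text
(array([533.7,  67.3,  68.8]), array([-3.141,  0.   , -2.74 ]), 'units', array([0.013, 0.008]))
top 333 ((519.9918212890625, -224.4092254638672), (144.5162811279297, 21.475622177124023), 9.214564323425293) y at 526.3 -223.87353496652247 0.15820668799349158
side 91 ((518.93603515625, -219.6591339111328), (144.58758544921875, 35.392242431640625), 8.975594520568848) y at 526.3 -221.65261050027055 0.15429946140478962
```

View pics/s1.png

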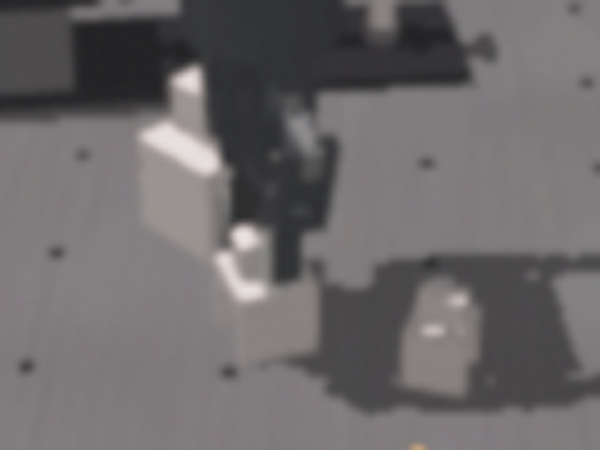

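The fingers straddle the fin of the middle saddle at (265,290), clear of the large one. Now I'll close on it.

step_arm([
  {"tx":0,"ty":0,"tz":0,"ax":0,"ay":0,"az":0},
  {"tx":0,"ty":0,"tz":0,"ax":0,"ay":0,"az":0},
  {"tx":0,"ty":0,"tz":0,"ax":0,"ay":0,"az":0},
  {"tx":0,"ty":0,"tz":0,"ax":0,"ay":0,"az":0},
  {"tx":0,"ty":0,"tz":0,"ax":0,"ay":0,"az":0},
], gripper=0, newtons=60)

```text
clock: 15.95
eef_pos: [533.8, 67.5, 69.1]
tcp_rot: [-3.141, 0.001, -2.74]
contact_force: [-1.2, 1.5, 5.7]
opening: 0.173
grasp_force: 59.6
```

step_arm([
  {"tx":0,"ty":0,"tz":-0.3,"ax":0,"ay":0,"az":0},
  {"tx":0,"ty":0,"tz":-0.8,"ax":0,"ay":0,"az":0},
  {"tx":0,"ty":0,"tz":-1,"ax":0,"ay":0,"az":0},
  {"tx":0,"ty":0,"tz":-1,"ax":0,"ay":0,"az":0},
  {"tx":0,"ty":0,"tz":-1,"ax":0,"ay":0,"az":0},
])

```text
clock: 16.58
eef_pos: [532.8, 67.2, 171.6]
tcp_rot: [3.141, -0.001, -2.74]
contact_force: [0.4, -0.1, -4.0]
opening: 0.168
grasp_force: 58.8
```

step_arm([
  {"tx":0,"ty":0,"tz":-1,"ax":0,"ay":0,"az":0},
  {"tx":0,"ty":0,"tz":-0.5,"ax":0,"ay":0,"az":0},
  {"tx":0,"ty":0,"tz":0,"ax":0,"ay":0,"az":0.08},
  {"tx":0,"ty":0,"tz":0,"ax":0,"ay":0,"az":0.074},
  {"tx":0,"ty":0,"tz":0,"ax":0,"ay":0,"az":0},
])

```text
clock: 17.2
eef_pos: [532.9, 67.3, 207.9]
tcp_rot: [3.142, -0.001, -2.981]
contact_force: [0.6, 0.4, -4.0]
opening: 0.173
grasp_force: 58.8
```

Run:
```python
from h import *
print(rel(527,-226))
f=grab('side');C=cloud(f);X,Y,Z=C[...,0],C[...,1],C[...,2]
b=(X>490)&(X<580)&(Y>40)&(Y<130)&(Z>105)&(Z<200)&(f['p'].min(2)>100)
P=C[b];print(b.sum(),P.min(0),P.max(0))
cv2.imwrite('pics/s2.png',cv2.resize(f['p'][130:240,250:390],None,fx=5,fy=5,interpolation=cv2.INTER_CUBIC)[...,::-1])
```

```text
(array([532.9,  67.3, 207.9]), array([ 3.142e+00, -1.000e-03, -2.981e+00]), 'units', array([  2.107, -11.543]))
433 [510.62445475  44.79298277 139.09722735] [554.00179992  96.02468761 199.70945033]
```

View pics/s2.png

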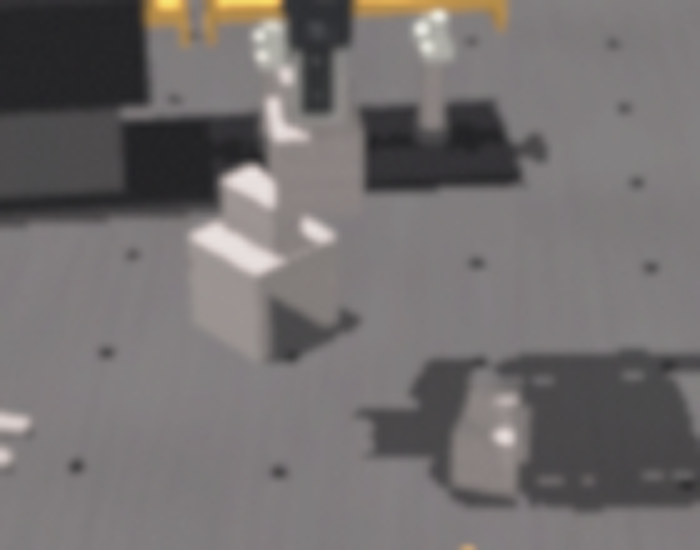

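The saddle hangs upright in the grip at (315,165), so I'll carry it to the stand.

step_arm([
  {"tx":0.1,"ty":-0.6,"tz":0,"ax":0,"ay":0,"az":0},
  {"tx":0.17,"ty":-1,"tz":0,"ax":0,"ay":0,"az":0},
  {"tx":0.17,"ty":-1,"tz":0,"ax":0,"ay":0,"az":0},
  {"tx":0.17,"ty":-1,"tz":0,"ax":0,"ay":0,"az":0},
  {"tx":0.17,"ty":-1,"tz":0,"ax":0,"ay":0,"az":0},
])

```text
clock: 17.88
eef_pos: [532.1, -50.9, 208.3]
tcp_rot: [-3.141, -0.0, -2.98]
contact_force: [1.2, 0.0, -3.6]
opening: 0.171
grasp_force: 58.9
```

step_arm([
  {"tx":0.2,"ty":-1,"tz":0,"ax":0,"ay":0,"az":0},
  {"tx":0.2,"ty":-1,"tz":0,"ax":0,"ay":0,"az":0},
  {"tx":0.2,"ty":-1,"tz":0,"ax":0,"ay":0,"az":0},
  {"tx":0.2,"ty":-1,"tz":0,"ax":0,"ay":0,"az":0},
  {"tx":0.2,"ty":-1,"tz":0,"ax":0,"ay":0,"az":0},
])

```text
clock: 18.5
eef_pos: [527.0, -178.3, 208.2]
tcp_rot: [-3.142, -0.0, -2.98]
contact_force: [0.6, -0.3, -3.5]
opening: 0.171
grasp_force: 58.9
```

step_arm([
  {"tx":0.2,"ty":-0.7,"tz":0,"ax":0,"ay":0,"az":0},
  {"tx":0.13,"ty":-0.24,"tz":0,"ax":0,"ay":0,"az":0},
  {"tx":0,"ty":0,"tz":0,"ax":0,"ay":0,"az":0},
  {"tx":0,"ty":0,"tz":0,"ax":0,"ay":0,"az":0},
])

```text
clock: 19.0
eef_pos: [523.2, -200.6, 208.4]
tcp_rot: [3.141, -0.0, -2.981]
contact_force: [0.5, -0.1, -3.9]
opening: 0.169
grasp_force: 58.9
```

```bash
python3 m.py m5
python3 - <<'E'
from h import *
print(rel(527,-226))
f=load('side');C=cloud(f);X,Y,Z=C[...,0],C[...,1],C[...,2]
b=(X>490)&(X<565)&(Y>-270)&(Y<-190)&(Z>125)&(Z<195)&(f['p'].min(2)>90)
P=C[b];print(b.sum(),np.percentile(P,[2,98],axis=0).round(1))
for x in (b&(Z<160),):
    Q=C[x];print(np.percentile(Q,[2,50,98],axis=0).round(1),np.polyfit(Q[:,0],Q[:,1],1)[0])
E
```

```text
(array([ 523.2, -200.6,  208.4]), array([ 3.141, -0.   , -2.981]), 'units', array([ 0.027, -0.954])) 58.94515872001648 [ 0.45728907 -0.06347997 -3.91097129]
top 377 guide ((523.3680419921875, -201.99012756347656), (179.5546112060547, 75.8023452758789), 7.9888834953308105) z [110.7 315.7] [1.500e-02 1.068e+02]
near 20 x [436.7 444.9] y [-233.2 -225.8 -221.1] z [ 89.8 122.6]
far 74 x [598.6 616.4] y [-226.  -210.4 -194.2] z [ 98.7 124.6]
port 66 x [623.6 637.7] y [-224.7 -205.1 -192. ] z [ 91.2 125.1]
side 346 guide ((526.861083984375, -225.08950805664062), (178.16366577148438, 39.968997955322266), 9.07421588897705) z [111.7 123.7] [9.00000e-03 1.05835e+02]
near 34 x [437.9 444.3] y [-255.6 -230.9 -220.2] z [ 93.1 123.5]
far 43 x [598.6 614.9] y [-221.9 -203.6 -191.8] z [101.  124.1]
port 33 x [624.4 639.6] y [-216.7 -197.9 -190.2] z [100.3 124.4]
(array([ 523.3, -200.5,  208.4]), array([ 3.141,  0.   , -2.981]), 'units', array([ 0.016, -1.03 ]))
54 [[ 504.6 -216.6  142.9]
 [ 545.5 -190.1  193.4]]
[[ 542.2 -215.8  141.3]
 [ 542.5 -212.6  151.5]
 [ 545.5 -209.1  159.3]] -1.214237229716861
```

View pics/m5.png

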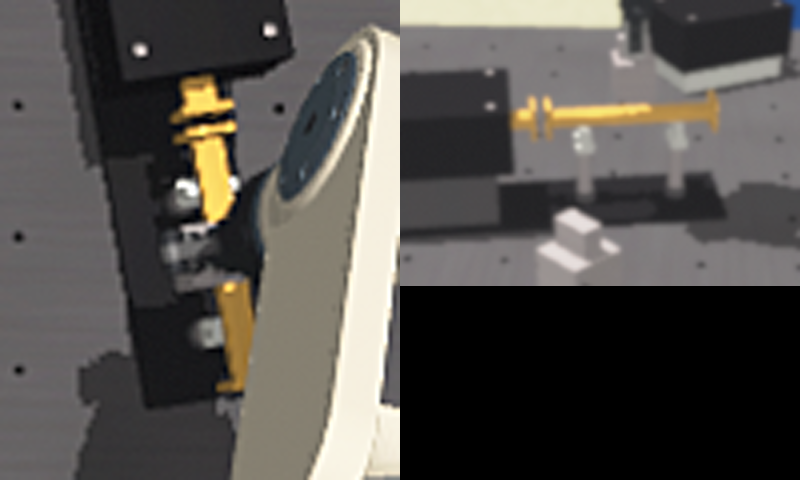

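The saddle is one step (about 25 mm) short of the tube on the +y side, and the guide has not moved. Next I'll move over it and lower.

step_arm([
  {"tx":0.02,"ty":-0.7,"tz":0,"ax":0,"ay":0,"az":0},
  {"tx":0,"ty":-0.31,"tz":0,"ax":0,"ay":0,"az":0},
  {"tx":0,"ty":0,"tz":0.5,"ax":0,"ay":0,"az":0},
  {"tx":0,"ty":0,"tz":0.3,"ax":0,"ay":0,"az":0},
  {"tx":0,"ty":0,"tz":0,"ax":0,"ay":0,"az":0},
])

```text
clock: 19.73
eef_pos: [525.9, -225.7, 187.1]
tcp_rot: [3.14, -0.002, -2.982]
contact_force: [0.6, -0.0, -3.8]
opening: 0.169
grasp_force: 59.0
```

```bash
python3 -c "
from h import *
print(rel(527,-226))"
```

```text
(array([ 525.9, -225.7,  187.1]), array([ 3.140e+00, -2.000e-03, -2.982e+00]), 'units', array([-0.04, -0.02]))
```

step_arm([
  {"tx":-0.02,"ty":-0.01,"tz":0.3,"ax":0,"ay":0,"az":0},
  {"tx":0,"ty":0,"tz":0.3,"ax":0,"ay":0,"az":0},
  {"tx":0,"ty":0,"tz":0.3,"ax":0,"ay":0,"az":0},
  {"tx":0,"ty":0,"tz":0.2,"ax":0,"ay":0,"az":0},
  {"tx":0,"ty":0,"tz":0,"ax":0,"ay":0,"az":0},
])

```text
clock: 20.35
eef_pos: [527.0, -226.2, 160.4]
tcp_rot: [3.141, -0.001, -2.982]
contact_force: [-0.2, -0.1, -4.2]
opening: 0.172
grasp_force: 59.1
```

step_arm([
  {"tx":0,"ty":0,"tz":0.1,"ax":0,"ay":0,"az":0},
  {"tx":0,"ty":0,"tz":0.1,"ax":0,"ay":0,"az":0},
  {"tx":0,"ty":0,"tz":0.04,"ax":0,"ay":0,"az":0},
  {"tx":0,"ty":0,"tz":0,"ax":0,"ay":0,"az":0},
])

```text
clock: 20.85
eef_pos: [527.2, -226.4, 154.9]
tcp_rot: [3.142, -0.0, -2.982]
contact_force: [0.8, 0.5, -3.5]
opening: 0.172
grasp_force: 59.1
```

```bash
python3 -c "
from h import *
print(rel(527,-226))"
```

```text
(array([ 527.2, -226.4,  154.9]), array([ 3.142, -0.   , -2.982]), 'units', array([0.007, 0.016]))
```

step_arm([
  {"tx":0,"ty":0,"tz":0.06,"ax":0,"ay":0,"az":0},
  {"tx":0,"ty":0,"tz":0.03,"ax":0,"ay":0,"az":0},
  {"tx":0,"ty":0,"tz":0,"ax":0,"ay":0,"az":0},
  {"tx":0,"ty":0,"tz":0,"ax":0,"ay":0,"az":0},
])

```text
clock: 21.35
eef_pos: [527.3, -226.3, 152.7]
tcp_rot: [-3.142, -0.0, -2.982]
contact_force: [0.8, -0.1, -4.2]
opening: 0.166
grasp_force: 59.1
```

step_arm([
  {"tx":0,"ty":0,"tz":0.03,"ax":0,"ay":0,"az":0},
  {"tx":0,"ty":0,"tz":0,"ax":0,"ay":0,"az":0},
  {"tx":0,"ty":0,"tz":0,"ax":0,"ay":0,"az":0},
])

```text
clock: 21.72
eef_pos: [527.3, -226.4, 151.9]
tcp_rot: [-3.142, 0.0, -2.982]
contact_force: [0.3, -0.9, -3.3]
opening: 0.173
grasp_force: 59.1
```

step_arm([
  {"tx":0,"ty":0,"tz":0.03,"ax":0,"ay":0,"az":0},
  {"tx":0,"ty":0,"tz":0,"ax":0,"ay":0,"az":0},
  {"tx":0,"ty":0,"tz":0,"ax":0,"ay":0,"az":0},
])

```text
clock: 22.1
eef_pos: [527.3, -226.3, 151.2]
tcp_rot: [3.142, -0.0, -2.982]
contact_force: [0.5, 0.2, -4.5]
opening: 0.168
grasp_force: 59.2
```

step_arm([
  {"tx":0,"ty":0,"tz":0.025,"ax":0,"ay":0,"az":0},
  {"tx":0,"ty":0,"tz":0,"ax":0,"ay":0,"az":0},
  {"tx":0,"ty":0,"tz":0,"ax":0,"ay":0,"az":0},
])

```text
clock: 22.48
eef_pos: [527.3, -226.4, 151.0]
tcp_rot: [-3.141, 0.0, -2.982]
contact_force: [-3.4, -0.8, 6.9]
opening: 0.166
grasp_force: 60.3
```

step_arm([
  {"tx":0,"ty":0,"tz":-0.012,"ax":0,"ay":0,"az":0},
  {"tx":0,"ty":0,"tz":0,"ax":0,"ay":0,"az":0},
], newtons=20)

```text
clock: 22.72
eef_pos: [527.3, -226.4, 151.0]
tcp_rot: [-3.141, 0.0, -2.982]
contact_force: [-2.2, 0.5, 4.6]
opening: 0.169
grasp_force: 60.2
```

step_arm([
  {"tx":0,"ty":0,"tz":0,"ax":0,"ay":0,"az":0},
  {"tx":0,"ty":0,"tz":0,"ax":0,"ay":0,"az":0},
  {"tx":0,"ty":0,"tz":0,"ax":0,"ay":0,"az":0},
], gripper=0.5)

```text
clock: 23.1
eef_pos: [527.4, -226.4, 150.8]
tcp_rot: [-3.142, 0.0, -2.982]
contact_force: [1.1, 0.2, 0.2]
opening: 0.499
grasp_force: 0.0
```

step_arm([
  {"tx":0,"ty":0,"tz":-0.3,"ax":0,"ay":0,"az":0},
  {"tx":0,"ty":0,"tz":-0.7,"ax":0,"ay":0,"az":0},
  {"tx":0,"ty":0,"tz":-1,"ax":0,"ay":0,"az":0},
  {"tx":0,"ty":0,"tz":-1,"ax":0,"ay":0,"az":0},
  {"tx":0,"ty":0,"tz":-1,"ax":0,"ay":0,"az":0},
])

```text
clock: 23.72
eef_pos: [527.5, -226.4, 253.2]
tcp_rot: [-3.141, 0.001, -2.982]
contact_force: [0.0, -0.4, -0.2]
opening: 0.501
grasp_force: 0.0
```

step_arm([
  {"tx":0,"ty":1,"tz":0,"ax":0,"ay":0,"az":0},
  {"tx":0,"ty":1,"tz":0,"ax":0,"ay":0,"az":0},
  {"tx":0,"ty":1,"tz":0,"ax":0,"ay":0,"az":0},
  {"tx":0,"ty":1,"tz":0,"ax":0,"ay":0,"az":0},
  {"tx":0,"ty":1,"tz":0,"ax":0,"ay":0,"az":0},
])

```text
clock: 24.35
eef_pos: [507.5, -102.2, 252.3]
tcp_rot: [-3.141, 0.002, -2.982]
contact_force: [-0.3, 0.2, 0.2]
opening: 0.503
grasp_force: 0.0
```

step_arm([
  {"tx":0,"ty":1,"tz":0,"ax":0,"ay":0,"az":0},
  {"tx":0,"ty":1,"tz":0,"ax":0,"ay":0,"az":0},
  {"tx":0,"ty":1,"tz":0,"ax":0,"ay":0,"az":0},
  {"tx":0,"ty":1,"tz":0,"ax":0,"ay":0,"az":0},
  {"tx":0,"ty":1,"tz":0,"ax":0,"ay":0,"az":0},
])

```text
clock: 24.98
eef_pos: [487.6, 21.3, 252.3]
tcp_rot: [-3.141, 0.002, -2.982]
contact_force: [0.3, 0.8, -0.4]
opening: 0.5
grasp_force: 0.0
```

```bash
python3 m.py m6
python3 - <<'E'
from h import *
for n in('top','side'):
    f=load(n);C=cloud(f);X,Y,Z=C[...,0],C[...,1],C[...,2]
    s=(X>480)&(X<575)&(Y>-270)&(Y<-190)&(f['p'].min(2)>90)
    for nm,z0,z1,z in(('fin',138,150,144),('roof',116,128,122)):
        b=s&(Z>z0)&(Z<z1)
        if b.sum()>5: print(n,nm,b.sum(),rect(b,f,z),np.median(Z[b]))
E
```

```text
(array([487.6,  21.3, 252.3]), array([-3.141e+00,  2.000e-03, -2.982e+00]), 'units', array([ 0.034, -9.94 ])) 0.0 [ 0.29312924  0.78168921 -0.41260682]
top 429 guide ((526.2286376953125, -224.02879333496094), (179.52474975585938, 34.007713317871094), 8.726292610168457) z [110.5 124.5] [1.00000e-03 1.10754e+02]
near 43 x [436.6 445. ] y [-251.  -234.2 -221.5] z [ 91.4 125.5]
far 73 x [598.3 616.3] y [-226.5 -211.  -194.2] z [100.  123.5]
port 66 x [623.5 638.2] y [-224.6 -205.6 -191.9] z [ 91.3 126. ]
side 230 guide ((526.4923706054688, -224.7012939453125), (178.7569580078125, 38.04158401489258), 8.463665962219238) z [111.6 124.3] [8.00000e-03 1.06871e+02]
near 36 x [437.9 444.4] y [-254.7 -230.3 -220.4] z [ 93.5 124.3]
far 43 x [598.7 614.7] y [-221.  -203.6 -194. ] z [ 99.6 124.4]
port 32 x [624.8 639. ] y [-217.8 -199.6 -190.7] z [ 99.  124.4]
top fin 66 (array([ 526.9, -224.4]), array([29.4, 15.9]), 10.3) 142.2603497004419
top roof 135 (array([ 527.1, -224.6]), array([39.5, 42.4]), 8.6) 120.74869004334414
side fin 36 (array([ 526.5, -220.6]), array([26.8, 30.3]), 2.9) 143.8287749805681
side roof 83 (array([ 525.2, -217.4]), array([41.2, 52. ]), 3.2) 122.10239314971659
```

View pics/m6.png

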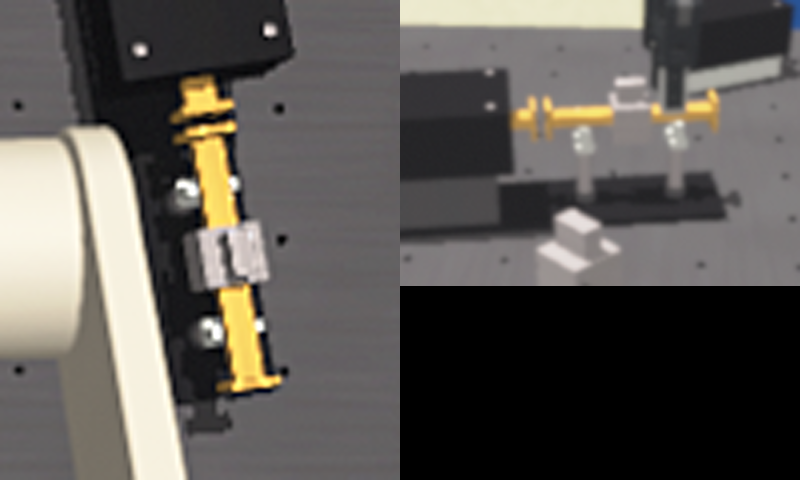

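The saddle sits squarely at (228,255) in the crop, midway between the posts, with its roof at 122 mm. The guide is still in line with the port at the right gap.

```bash
python3 -c "
from h import *
print(workorder.sign_off())"
```

```text
the job is handed in; nothing more can be done
None
```

The job is handed in: the long brass waveguide lies level on both posts, in line with the port with a gap of about 10 mm, and the middle-sized saddle hangs squarely on it midway between the posts. The arm is clear, and it took about 25 s of the 61 s.

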